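# Tighten the filter holder's centre nut between its hose ports

## Task

Take the socket key from the green mat, fit it fully down over the hex nut in the middle of the steel filter holder, and tighten the nut clockwise (seen from above) in short swings, lifting and re-fitting the key each time, because the hose ports block a full turn. The nut runs down easily at first; stop when it has bitten firmly at about 0.9 N m (at least 0.75, never above 1.05), and never lean hard on the hose ports. Then stand the key back upright on the green mat, let go, and leave the flask, jar and beaker where they are.

Things in the scene. Friction and masses are not known exactly. Their poses are not given: they have to be found in the camera images.
- key_grip (a point): Grip point of the loose socket key (0.30 kg), half-way up its black handle, 46 mm from the socket's axis and 42 mm above its mouth. The handle is a level bar 14 mm wide and 16 mm high, from 18 to 118 mm from the socket's axis. Axes as the key's: z up along the socket's axis, the handle points along -x.
- key_mouth (a point): Centre of the mouth and underside of the key's steel socket (44 mm across, 50 mm tall): a hexagonal hole 32 mm across flats, 28 mm deep, with a 3.5 mm deep bevel. Two opposite flats are square to the key's x axis (the handle's line), the others follow every 60 degrees. At the start the key stands upright on its mouth on the green mat.
- nut_base (a point): Centre of the underside of the hex nut (30 mm across flats, 18 mm tall, stud end 5 mm above), on a fixed washer 50 mm above the bench where the fitted key's mouth rests. Two opposite flats are square to this x axis, others every 60 degrees. It turns clockwise from above easily (under 0.2 N m) through an unknown 1.8 to 2.3 rad (no mark shows it), then bites.
- holder: Stainless disc filter holder, 190 mm wide, 45 mm tall, fixed; origin under its centre, below the nut. Three upright hose ports (18 mm wide, blue caps, tops 115 mm above the bench) stand 74 mm from the centre: 65 degrees to either side of its -x direction, and one along +x. In the widest gap, about -x, the key's handle swings about 0.9 rad to either side before it touches a port.
- port0: Hose port on the holder's -y side: a fixed upright stub 18 mm wide, 70 mm tall, origin at its foot on the lid.
- port1: The same on the holder's +y side.
- port2: The same on the holder's +x side.
- seal (a joint): How far (rad) the nut has been tightened after it bit; 0 until then. From the bite it takes about 0.6 N m plus 2.5 N m per rad to go on, and it stays where it is left: 0.75 N m is 0.06, 0.9 N m is 0.12 and 1.05 N m is 0.18.
- mat_top (a point): Centre of the top of the fixed green mat, 160 mm along its x axis by 140 mm along y, 4 mm thick.
- flask: Bystander: round glass flask on a cork ring, 110 mm wide and 146 mm tall, origin under its centre.
- jar: Bystander: amber jar with a blue cap, 64 mm wide, 100 mm tall, origin under its centre.
- beaker: Bystander: open glass beaker, 70 mm wide, 85 mm tall, origin under its centre.
- key: The loose socket key as a whole; origin at the centre of its mouth, axes as for key_mouth.

How it is judged:
By the outcome, as a careful person would: the job done as asked, in the order asked, and still so for the second after the job is handed in, with the robot touching nothing.
It also fails if it takes over 72 s, if anything falls off the work surface, if the arm or the gripper's body presses on something with over 40 N, if the wrist force passes 120 N, or if a joint passes its speed limit or range.

## Robot

A 6-joint arm with a two-finger parallel gripper is mounted at the origin on the work surface. World frame = base frame: x ahead of the robot, y to its left, z up, the work surface at z = 0. Lengths are in m, angles in degrees, forces in N, time in s.
With the tool pointing down it reaches from about 0.4 to 0.825 m from the base axis. Payload 7 kg.
Tool frame: the origin (TCP) lies on the centre line of the jaws, within the pads' length; the fingertips stand 22 mm ahead of it and the grasp point (between the pads) lies 3 mm ahead of it; z points along the fingers, y is the line along which they close (so a half turn about z gives the same grasp; the last joint's range is limited). The gripper opens to 88 mm and grips with 3 to 60 N. Pads are 19 mm wide; open, the fingers measure 130 mm over their backs; the gripper's body (78 mm by 193 mm) begins 47 mm behind the grasp point.
Start: joints at [-54.081, 20.546, 0.682, 0, -70.136, -16.507], TCP at [0.224, -0.637, 0.249] pointing down, gripper open.
Joint ranges: [-176.03, 176.03], [-82.01, 121.73], [-58.28, 71.71], [-173.87, 95.51], [-174.79, -0.11], [-173.66, 173.66]. Speed limits (degrees/s): [136.94, 136.94, 172.46, 180, 180, 180].

## Interface

Orientations are given as [roll, pitch, yaw] about the fixed x, y, z axes, in that order (R = Rz(yaw) Ry(pitch) Rx(roll)).
In Python, from plant import get_state, cams, r gives the robot as it stands.
- The arm moves only by the tool apply_moves, never from a script. Its argument "targets" is a list of rows, each an object with "dp": the shift along the world's x, y, z in m, a list of three; "yaw": the turn about the world's z in degrees. In form: [{"dp": [x, y, z], "yaw": yaw}, ...]. A call has 1 to 20 rows; each row is the pose to reach, as a shift and turn from the pose commanded when the call began; what a row does not reach only later rows make up. A row lasts 1/12 s, in which the tool goes at most 41.7 mm and 7.16 degrees, less where a joint would pass 70% of its speed; a pose out of reach is approached as far as the arm can. A call with a gripper value outside its range is refused whole. "grip" is the gripper command: -1 is fully open, 1 is shut, values between are in proportion, set as the call begins (left out, the last holds). The fingers move at their own pace and stop on an object; "squeeze" is the grip in N (left out, the last holds). Time passes only in rows, so rows that repeat a pose let the fingers close. It gives the time, the measured TCP pose, the force, the opening and the grip force at its end, in the units of the state.
- get_state(): the state, without advancing time (a new reading comes with each control period).
- cams.capture(name): name is "scene" or "top" or "wrist"; returns a dict with "image" (384x512x3 uint8, red, green, blue), "range_z" (384x512 float32, m along the optical axis (not along the pixel's ray), 0 where there is no reading), "fx", "fy", "cx", "cy" (pixels), "k1" (the pictures are not rectified: a ray, as slopes to the right and down, at radius r is drawn at 1 + k1 r^2 times it, then the intrinsics apply), "R" (3x3) and "t" (3): a world point X has camera coordinates R X + t; the wrist camera has in their place "T_tool_cam" (4x4, takes a point from camera to tool coordinates, whose origin is the TCP and whose axes are the flange's). Camera axes: x right, y down, z forward; pixel columns grow to the right and rows downward; lengths in m; the calibration is good to about 2 mm. A picture is of the moment at which its call begins: read the wrist's pose just before it.
- r.close_job(): hands the job in; it is judged then, once.
The state is a dict: "time_s": time; "joints": joint angles; "qd": joint speeds; "joint_torque": joint torques, N m; "tcp_pos": TCP position; "eef_rot": TCP orientation; "contact_force": force on the tool from outside, world axes, zero at the start; "moment": the same for the moment, N m; "gripper_width": finger opening in m; "gripper_force": force on a finger pad.
Only numpy, scipy, OpenCV 4.12 (cv2) and the standard library are available. Lean on these libraries where they do the work, as an engineer would, in place of code of your own. Each camera call takes 0.05 s, during which the arm holds its last target. There are 200 camera calls.

## Working session

There is one attempt and no reset: what is moved stays moved. The work goes in short steps, Python scripts to look and compute and a tool call to move; the robot and the scene stay as the last step left them, time stands still between calls to the robot, and variables do not carry over. Pictures are saved under pics/ and viewed, at most 10 in all, crops included, and the job is handed in when it is done.

Besides the shell and the picture viewer there is one more tool, called after "Call:" as name(argument=value, ...), one argument or row to a line, values as JSON. apply_moves: Moves the arm, as the interface text tells. Its arguments: {"type":"object","properties":{"targets":{"type":"array","items":{"type":"object","properties":{"dp":{"type":"array","items":{"type":"number"}},"yaw":{"type":"number"}}}},"grip":{"type":"number"},"squeeze":{"type":"number"}},"required":["targets"]}

```bash
mkdir -p pics; ls; cat > h.py <<'E'
import numpy as np, cv2
from plant import get_state, cams, r
def save(c,name): cv2.imwrite('pics/'+name,cv2.cvtColor(c['image'],cv2.COLOR_RGB2BGR))
def rays(c,uv):
    uv=np.atleast_2d(np.asarray(uv,float))
    K=np.array([[c['fx'],0,c['cx']],[0,c['fy'],c['cy']],[0,0,1]])
    p=cv2.undistortPointsIter(uv[:,None],K,np.array([c['k1'],0,0,0,0.]),None,None,(3,50,1e-10))[:,0]
    return np.c_[p,np.ones(len(p))]
def pose(c):
    return c['R'],c['t']
def plane(c,uv,z):
    d=rays(c,uv)@np.array(c['R']); o=-np.array(c['R']).T@np.array(c['t'])
    s=(z-o[2])/d[:,2]
    return o+s[:,None]*d
def cloud(c):
    v,u=np.nonzero(c['range_z']>0)
    P=rays(c,np.c_[u,v])*c['range_z'][v,u][:,None]
    return (P-np.array(c['t']))@np.array(c['R']),u,v
E
python3 - <<'E'
from h import *
import pickle
s=get_state(); print(s)
D={n:cams.capture(n) for n in('top','scene')}
pickle.dump(D,open('d.pkl','wb'))
for n in D: save(D[n],n+'0.png'); c=D[n]; print(n,c['fx'],c['k1'],-np.array(c['R']).T@np.array(c['t']))
E
```

```text
pics
{'time_s': 0.0, 'joints': array([-5.40810266e+01,  2.05930263e+01,  6.33915344e-01, -2.05663127e-02,
       -7.01341193e+01, -1.65076833e+01]), 'qd': array([ 0.10654277, -0.03964783, -0.04742141, -0.08565463, -0.0129892 ,
        0.10419144]), 'joint_torque': array([-3.11994211e-05, -5.82718170e+01,  2.93067813e+01,  6.99763834e+00,
        6.82072263e-03, -1.55803073e-04]), 'tcp_pos': array([ 0.22417905, -0.63621685,  0.24760435]), 'eef_rot': array([ 1.79905119e+02, -7.95689745e-03, -1.60595708e+02]), 'contact_force': array([-0.46726847, -0.34328015, -0.50969246]), 'moment': array([ 0.01319173,  0.07469013, -0.00039941]), 'gripper_force': 0.0, 'gripper_width': 0.0879001259462925}
top 401.2491514678307 -0.046489920938368096 [ 0.45209283 -0.0659666   0.98014425]
scene 468.9046196955861 -0.015253066615582992 [0.98778503 0.46100752 1.08777509]
```

View pics/top0.png

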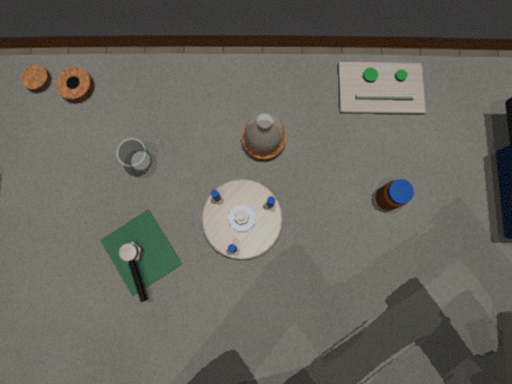

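View pics/scene0.png

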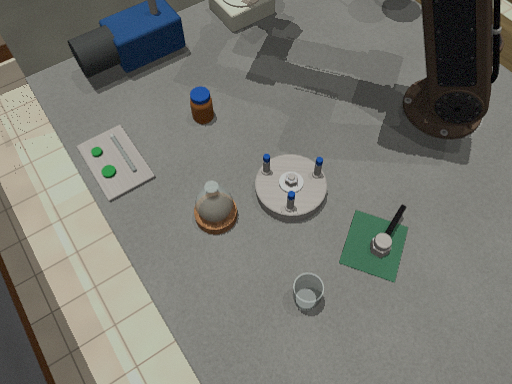

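The top view shows the mat at about (141,252), with the key's socket at (130,253) and its handle running to (143,298). The holder is centred at (242,218), with blue caps at (215,196), (271,202) and (232,249). The scene view shows the same layout.

```bash
python3 - <<'E'
from h import *
import pickle
D=pickle.load(open('d.pkl','rb'))
for n in('top','scene'):
    c=D[n]; hsv=cv2.cvtColor(c['image'],cv2.COLOR_RGB2HSV); P,u,v=cloud(c)
    W=np.full(c['image'].shape,np.nan); W[v,u]=P
    blue=cv2.inRange(hsv,(105,130,60),(130,255,255))
    k,l,st,ce=cv2.connectedComponentsWithStats(blue)
    print(n,'noise bench z',np.nanmedian(W[...,2][c['range_z']>0]))
    for i in range(1,k):
        if 12<st[i,4]<900: print(' blue',ce[i].round(1),st[i,4],plane(c,[ce[i]],0.113)[0].round(4),np.nanmax(W[l==i][:,2]).round(3))
    g=cv2.inRange(hsv,(60,90,40),(95,255,255)); k,l,st,ce=cv2.connectedComponentsWithStats(g)
    i=1+np.argmax(st[1:,4]); pts=np.argwhere(l==i)[:,::-1].astype(float)
    Q=plane(c,pts,0.004)[:,:2]; rect=cv2.minAreaRect((Q*1000).astype(np.float32)); print(' mat',rect)
    ctr=np.array(rect[0])/1000
    m=(np.hypot(W[...,0]-ctr[0],W[...,1]-ctr[1])<0.17)&(W[...,2]>0.03)
    dark=m&(hsv[...,2]<50)
    q=W[dark]; print(' handle',len(q),np.median(q,0).round(4),np.percentile(q[:,2],[10,50,90]).round(4))
    vv,uu=np.nonzero(dark); Hp=plane(c,np.c_[uu,vv],0.054)[:,:2]; print(' handle plane rect',cv2.minAreaRect((Hp*1000).astype(np.float32)),cv2.fitLine((Hp*1000).astype(np.float32),cv2.DIST_L2,0,.01,.01).ravel())
    br=m&(hsv[...,2]>110)&(hsv[...,1]<70); vv,uu=np.nonzero(br); S=plane(c,np.c_[uu,vv],0.054)[:,:2]
    print(' socket',len(S),W[br].mean(0).round(4),cv2.minEnclosingCircle((S*1000).astype(np.float32)))
E
```

```text
top noise bench z -0.0010709521708091203
 blue [400.6 191.2] 477 [ 0.607  -0.3773  0.113 ] 0.103
 blue [214.6 193.5] 43 [0.5982 0.0311 0.113 ] 0.117
 blue [270.5 200.6] 39 [ 0.5836 -0.0916  0.113 ] 0.118
 blue [231.9 248.1] 43 [ 0.48   -0.0094  0.113 ] 0.116
 mat ((472.4206237792969, 219.84823608398438), (155.7986297607422, 135.1457061767578), 34.09722900390625)
 handle 268 [0.407  0.2094 0.0522] [0.0449 0.0522 0.0547]
 handle plane rect ((406.9114685058594, 208.58734130859375), (94.35238647460938, 14.717422485351562), 21.300090789794922) [9.2966682e-01 3.6840144e-01 4.0688760e+02 2.0840240e+02]
 socket 300 [0.4754 0.2197 0.0503] ((491.41632080078125, 155.0354461669922), 103.86600494384766)
scene noise bench z -0.0011054310294044373
 blue [199.5  94.8] 269 [ 0.6193 -0.3659  0.113 ] 0.104
 blue [266.1 157.4] 44 [ 0.5885 -0.0883  0.113 ] 0.118
 blue [318.9 160.7] 48 [ 0.4847 -0.0047  0.113 ] 0.118
 blue [290.8 194.9] 50 [0.6024 0.0353 0.113 ] 0.118
 mat ((473.3901062011719, 221.0878143310547), (157.8103485107422, 137.85958862304688), 34.417972564697266)
 handle 177 [0.4105 0.2139 0.0529] [0.0502 0.0529 0.055 ]
 handle plane rect ((406.83245849609375, 212.06016540527344), (93.47635650634766, 13.646261215209961), 22.11091423034668) [9.2904228e-01 3.6997357e-01 4.0949011e+02 2.1337943e+02]
 socket 269 [0.4779 0.2185 0.0491] ((470.17498779296875, 150.6005859375), 111.83634185791016)
```

```bash
python3 - <<'E'
from h import *
import pickle
D=pickle.load(open('d.pkl','rb'))
c=cams.capture('wrist'); print(c['T_tool_cam'].round(4).tolist(),c['fx'],c['k1'])
P=np.r_[cloud(D['top'])[0],cloud(D['scene'])[0]]
for nm,ce,zz in(('flask neck',(.72,-.1),(.125,.16)),('flask body',(.72,-.1),(.04,.11)),('beaker',(.68,.2),(.03,.1))):
    q=P[(np.hypot(P[:,0]-ce[0],P[:,1]-ce[1])<.1)&(P[:,2]>zz[0])&(P[:,2]<zz[1])]
    if len(q): print(nm,len(q),q.min(0).round(3),q.max(0).round(3),np.median(q,0).round(3))
E
```

```text
[[0.0004, -0.9588, -0.2841, 0.0765], [1.0, 0.0003, 0.0005, 0.0001], [-0.0004, -0.2841, 0.9588, -0.1363], [0.0, 0.0, 0.0, 1.0]] 325.3535027836861 -0.0659136370705402
flask neck 368 [ 0.74  -0.094  0.125] [ 0.773 -0.058  0.149] [ 0.757 -0.076  0.145]
flask body 2018 [ 0.622 -0.125  0.04 ] [ 0.804 -0.027  0.11 ] [ 0.747 -0.062  0.092]
beaker 1183 [0.665 0.199 0.03 ] [0.734 0.269 0.09 ] [0.7   0.235 0.067]
```

Call:
apply_moves(
  targets=[
    {"dp": [0.02,0.036,0.004],"yaw": 0},
    {"dp": [0.04,0.072,0.008],"yaw": 0},
    {"dp": [0.06,0.108,0.012],"yaw": 0},
    {"dp": [0.08,0.144,0.016],"yaw": 0},
    {"dp": [0.1,0.18,0.02],"yaw": 0},
    {"dp": [0.12,0.216,0.024],"yaw": 0},
    {"dp": [0.14,0.252,0.028],"yaw": 0},
    {"dp": [0.16,0.288,0.032],"yaw": 0},
    {"dp": [0.18,0.324,0.036],"yaw": 0},
    {"dp": [0.2,0.36,0.04],"yaw": 0},
    {"dp": [0.22,0.396,0.044],"yaw": 0},
    {"dp": [0.24,0.432,0.048],"yaw": 0},
    {"dp": [0.26,0.468,0.05],"yaw": 0},
    {"dp": [0.28,0.504,0.05],"yaw": 0},
    {"dp": [0.3,0.54,0.05],"yaw": 0},
    {"dp": [0.31,0.56,0.05],"yaw": 0},
    {"dp": [0.31,0.56,0.05],"yaw": 0},
    {"dp": [0.31,0.56,0.05],"yaw": 0},
    {"dp": [0.31,0.56,0.05],"yaw": 0},
  ],
)

```text
time_s: 1.73
tcp_pos: [0.534, -0.0767, 0.2983]
eef_rot: [180.0, -0.0, -160.6]
contact_force: [0.6, -0.5, -0.5]
gripper_width: 0.0877
gripper_force: 0.0
```

```bash
cat >> h.py <<'E'
from scipy.spatial.transform import Rotation as Ro
def wrist():
    s=get_state(); c=cams.capture('wrist'); T=np.array(c['T_tool_cam'])
    Rt=Ro.from_euler('xyz',s['eef_rot'],degrees=True).as_matrix()
    Rc=Rt@T[:3,:3]; o=Rt@T[:3,3]+s['tcp_pos']
    c['R']=Rc.T; c['t']=-Rc.T@o; return c,s
E
python3 - <<'E'
from h import *
c,s=wrist(); save(c,'w1.png'); import pickle; pickle.dump(c,open('w1.pkl','wb'))
hsv=cv2.cvtColor(c['image'],cv2.COLOR_RGB2HSV); P,u,v=cloud(c)
blue=cv2.inRange(hsv,(105,130,50),(130,255,255)); k,l,st,ce=cv2.connectedComponentsWithStats(blue)
for i in range(1,k):
    if st[i,4]>30: print(ce[i].round(1),st[i,4],plane(c,[ce[i]],.113)[0].round(4), P[l[v,u]==i].mean(0).round(4))
print(s['tcp_pos'],s['eef_rot'])
E
```

```text
[340.1 144.4] 250 [ 0.48   -0.0075  0.113 ] [ 0.4799 -0.0079  0.1143]
[227.8 210.5] 229 [ 0.5837 -0.0911  0.113 ] [ 0.5834 -0.0912  0.1137]
[329.5 255.1] 217 [0.5962 0.0307 0.113 ] [0.5931 0.0277 0.1198]
[ 0.5339571  -0.07668164  0.29828533] [ 1.79992409e+02 -4.50417112e-02 -1.60556891e+02]
```

View pics/w1.png

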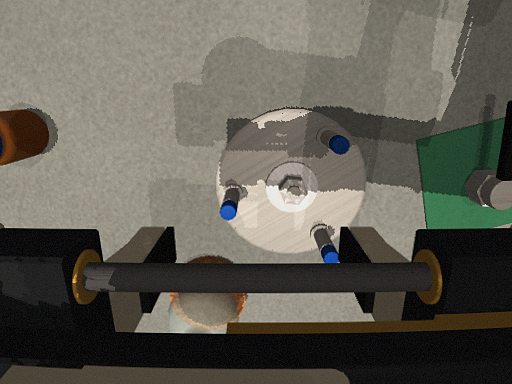

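The wrist view shows the nut at (293,188) and caps at (340,144) and (228,210); the third cap at (329,255) is partly hidden behind the gripper. I'll go closer to measure the hex.

Call:
apply_moves(
  targets=[
    {"dp": [0.012,0.016,-0.027],"yaw": 0},
    {"dp": [0.024,0.032,-0.054],"yaw": 0},
    {"dp": [0.036,0.048,-0.081],"yaw": 0},
    {"dp": [0.046,0.062,-0.105],"yaw": 0},
    {"dp": [0.046,0.062,-0.105],"yaw": 0},
    {"dp": [0.046,0.062,-0.105],"yaw": 0},
    {"dp": [0.046,0.062,-0.105],"yaw": 0},
  ],
)

```text
time_s: 2.37
tcp_pos: [0.5803, -0.0157, 0.1943]
eef_rot: [-180.0, 0.0, -160.6]
contact_force: [-0.0, -0.6, 0.1]
gripper_width: 0.0879
gripper_force: 0.0
```

```bash
python3 - <<'E'
from h import *
c,s=wrist(); import pickle; pickle.dump(c,open('w2.pkl','wb'))
print(s['tcp_pos'],s['eef_rot'],s['time_s'])
C=np.array([.5515,-.0249,.068])
pc=c['R']@C+c['t']; px=np.array([c['fx']*pc[0]/pc[2]+c['cx'],c['fy']*pc[1]/pc[2]+c['cy']]); print(px)
x,y=px.astype(int); crop=c['image'][max(0,y-35):y+35,x-45:x+45]; print(x-45,max(0,y-35))
cv2.imwrite('pics/w2.png',cv2.cvtColor(cv2.resize(crop,None,fx=8,fy=8,interpolation=cv2.INTER_CUBIC),cv2.COLOR_RGB2BGR))
P,u,v=cloud(c); d=np.hypot(P[:,0]-C[0],P[:,1]-C[1])
for a,b in((.046,.054),(.06,.0695),(.0695,.076)):
    q=P[(d<.03)&(P[:,2]>a)&(P[:,2]<b)]; print(a,len(q),q.mean(0).round(4),np.ptp(q,axis=0).round(4))
q=P[(d<.025)&(P[:,2]>.06)&(P[:,2]<.0705)]
print(cv2.minEnclosingCircle((q[:,:2]*1000).astype(np.float32)))
hull=cv2.convexHull((q[:,:2]*1000).astype(np.float32))
best=[(np.ptp(q[:,:2]@[np.cos(a),np.sin(a)]))*1000 for a in np.radians(range(0,180,5))]; print(np.round(best,1))
E
```

```text
[ 0.58034437 -0.01570001  0.19428204] [-1.79971703e+02  1.94881091e-02 -1.60634309e+02] 2.3667
[257.70514004 151.96594237]
212 116
0.046 2496 [ 0.549  -0.0256  0.0503] [0.0598 0.0596 0.006 ]
0.06 850 [ 0.5517 -0.025   0.068 ] [0.0325 0.0335 0.0094]
0.0695 349 [ 0.5524 -0.0248  0.0729] [0.029  0.0289 0.006 ]
((552.5835571289062, -24.641292572021484), 17.289390563964844)
[32.5 31.6 30.6 30.5 31.7 32.8 33.6 34.2 34.5 34.6 34.3 33.9 33.1 32.1
 30.9 30.4 31.7 32.7 33.5 34.1 34.3 34.3 34.1 33.6 32.9 32.  30.8 30.2
 31.2 32.2 33.  33.5 33.8 33.8 33.7 33.2]
```

View pics/w2.png

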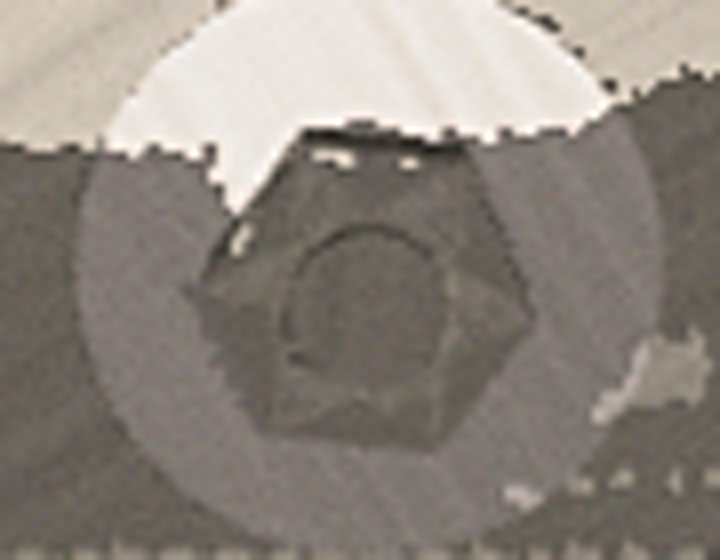

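The close crop shows the hex clearly. Depth gives minimum widths of about 30.4 mm at 13, 74 and 134 degrees, so the nut's yaw is about 14 mod 60, with its centre at (0.552, -0.025). Holder yaw is about 51, so I'll fit the key at yaw 74 and swing down to about 6. Next I'll look at the key up close.

Call:
apply_moves(
  targets=[
    {"dp": [-0.015,0.03,0.015],"yaw": 0.5},
    {"dp": [-0.03,0.06,0.03],"yaw": 1},
    {"dp": [-0.046,0.094,0.03],"yaw": 1.5},
    {"dp": [-0.062,0.128,0.03],"yaw": 2},
    {"dp": [-0.078,0.16,0.03],"yaw": 2.2},
    {"dp": [-0.094,0.19,0.03],"yaw": 2.2},
    {"dp": [-0.11,0.22,0.02],"yaw": 2.2},
    {"dp": [-0.122,0.246,0.01],"yaw": 2.2},
    {"dp": [-0.122,0.246,0.01],"yaw": 2.2},
    {"dp": [-0.122,0.246,0.01],"yaw": 2.2},
    {"dp": [-0.122,0.246,0.01],"yaw": 2.2},
  ],
)

```text
time_s: 3.33
tcp_pos: [0.4587, 0.2311, 0.2049]
eef_rot: [180.0, 0.1, -158.4]
contact_force: [0.7, 0.2, 0.4]
gripper_width: 0.0878
gripper_force: 0.0
```

```bash
python3 - <<'E'
from h import *
c,s=wrist(); save(c,'w3.png')
print(s['tcp_pos'],s['eef_rot'],s['time_s'])
P,u,v=cloud(c); hsv=cv2.cvtColor(c['image'],cv2.COLOR_RGB2HSV)[v,u]
m=(np.hypot(P[:,0]-.45,P[:,1]-.228)<.13)&(P[:,2]>.035)&(P[:,2]<.07)
dk=m&(hsv[:,2]<60)&(P[:,2]>.045); h=P[dk]; print(len(h),h.mean(0))
print(cv2.minAreaRect((h[:,:2]*1000).astype(np.float32)),cv2.fitLine((h[:,:2]*1000).astype(np.float32),cv2.DIST_L2,0,.01,.01).ravel())
k=m&(np.hypot(P[:,0]-.470,P[:,1]-.2355)<.035)&(hsv[:,2]>=60)&(P[:,2]>.047); q=P[k]
print(len(q),q.mean(0),cv2.minEnclosingCircle((q[:,:2]*1000).astype(np.float32)))
g=P[(hsv[:,0]>60)&(hsv[:,0]<95)&(hsv[:,1]>90)&(P[:,2]<.02)]; print('mat z',np.median(g[:,2]),cv2.minAreaRect((g[:,:2]*1000).astype(np.float32)))
E
```

```text
[0.45874973 0.23112629 0.20490327] [ 1.79959454e+02  1.18684955e-01 -1.58380668e+02] 3.3333
1797 [0.40447733 0.21206333 0.05381187]
((411.35943603515625, 215.10452270507812), (109.98123168945312, 23.823335647583008), 27.76845932006836) [9.3311971e-01 3.5956585e-01 4.0447733e+02 2.1206334e+02]
1490 [0.46893101 0.23699517 0.05404483] ((469.78936767578125, 237.41110229492188), 20.969318389892578)
mat z 0.004279005965312619 ((472.0309753417969, 222.03427124023438), (159.98367309570312, 139.60470581054688), 34.17129135131836)
```

View pics/w3.png

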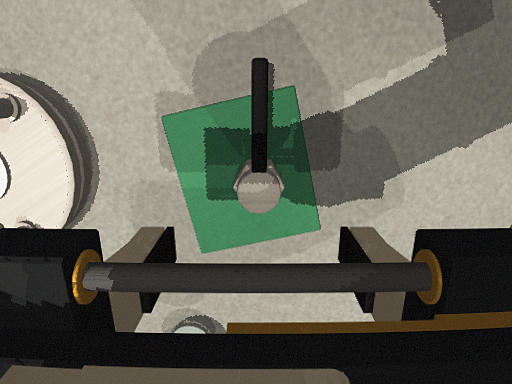

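The view shows the key upright with its socket at (258,190) and the handle up to (260,60). It lies centred between the open jaws, aligned with the tool's x axis. I'll descend and grip 42 mm from the socket's axis.

Call:
apply_moves(
  targets=[
    {"dp": [-0.015,-0.005,-0.03],"yaw": -0.3},
    {"dp": [-0.029,-0.009,-0.065],"yaw": -0.5},
    {"dp": [-0.029,-0.009,-0.1],"yaw": -0.5},
    {"dp": [-0.029,-0.009,-0.13],"yaw": -0.5},
    {"dp": [-0.029,-0.009,-0.15],"yaw": -0.5},
    {"dp": [-0.029,-0.009,-0.156],"yaw": -0.5},
    {"dp": [-0.029,-0.009,-0.156],"yaw": -0.5},
    {"dp": [-0.029,-0.009,-0.156],"yaw": -0.5},
  ],
  grip=-1,
)

```text
time_s: 4.05
tcp_pos: [0.4302, 0.2223, 0.0485]
eef_rot: [180.0, 0.1, -158.9]
contact_force: [-0.2, -0.2, 0.7]
gripper_width: 0.0884
gripper_force: 0.0
```

Call:
apply_moves(
  targets=[
    {"dp": [0,0,0],"yaw": 0},
    {"dp": [0,0,0],"yaw": 0},
    {"dp": [0,0,0],"yaw": 0},
    {"dp": [0,0,0],"yaw": 0},
    {"dp": [0,0,0],"yaw": 0},
    {"dp": [0,0,0],"yaw": 0},
    {"dp": [0,0,0],"yaw": 0},
    {"dp": [0,0,0],"yaw": 0},
    {"dp": [0,0,0],"yaw": 0},
    {"dp": [0,0,0],"yaw": 0},
  ],
  grip=1,
  squeeze=55,
)

```text
time_s: 4.88
tcp_pos: [0.4293, 0.2224, 0.0475]
eef_rot: [-180.0, -0.0, -158.9]
contact_force: [0.2, 0.4, -1.5]
gripper_width: 0.0265
gripper_force: 0.0
```

Call:
apply_moves(
  targets=[
    {"dp": [0,0,0],"yaw": 0},
    {"dp": [0,0,0],"yaw": 0},
    {"dp": [0,0,0],"yaw": 0},
    {"dp": [0,0,0],"yaw": 0},
    {"dp": [0,0,0],"yaw": 0},
    {"dp": [0,0,0],"yaw": 0},
  ],
)

```text
time_s: 5.38
tcp_pos: [0.4293, 0.2223, 0.0475]
eef_rot: [-180.0, -0.0, -158.9]
contact_force: [0.7, -0.1, -0.0]
gripper_width: 0.0134
gripper_force: 55.0
```

Call:
apply_moves(
  targets=[
    {"dp": [0,0,0.005],"yaw": 0},
    {"dp": [0,0,0.02],"yaw": 0},
    {"dp": [0,0,0.05],"yaw": 0},
    {"dp": [0,0,0.08],"yaw": 0},
    {"dp": [0,0,0.11],"yaw": 0},
    {"dp": [0,0,0.12],"yaw": 0},
    {"dp": [0,0,0.12],"yaw": 0},
    {"dp": [0,0,0.12],"yaw": 0},
  ],
)

```text
time_s: 6.05
tcp_pos: [0.4289, 0.2222, 0.1673]
eef_rot: [180.0, 0.0, -158.9]
contact_force: [-0.3, -0.4, -3.7]
gripper_width: 0.0132
gripper_force: 55.0
```

```bash
cat > key.py <<'E'
from h import *
def where():
    c,s=wrist(); P,u,v=cloud(c); hsv=cv2.cvtColor(c['image'],cv2.COLOR_RGB2HSV)[v,u]
    t=s['tcp_pos']; Rt=Ro.from_euler('xyz',s['eef_rot'],degrees=True).as_matrix()
    L=(P-t)@Rt   # tool coords
    g=(abs(L[:,1])<.03)&(L[:,2]>-.012)&(L[:,2]<.012)
    h=g&(L[:,0]>.012)&(L[:,0]<.1); 
    k=(np.hypot(L[:,0]+.042,L[:,1])<.03)&(L[:,2]<.01)&(L[:,2]>-.02)
    return c,s,L,h,k
E
python3 - <<'E'
from key import *
c,s,L,h,k=where(); save(c,'w4.png')
print({a:np.round(s[a],3) for a in('tcp_pos','eef_rot','contact_force','moment','gripper_width','gripper_force')})
a=L[h]; print('handle',len(a)); 
if len(a)>20: print(a.mean(0).round(4),np.polyfit(a[:,0],a[:,2],1).round(4),np.polyfit(a[:,0],a[:,1],1).round(4),a[:,0].max())
b=L[k]; print('sock',len(b)); 
if len(b): print(b.mean(0).round(4),b.min(0).round(4),b.max(0).round(4))
E
```

```text
{'tcp_pos': array([0.429, 0.222, 0.167]), 'eef_rot': array([ 1.79951e+02,  9.00000e-03, -1.58919e+02]), 'contact_force': array([-0.282, -0.412, -3.692]), 'moment': array([-0.058,  0.22 , -0.058]), 'gripper_width': np.float64(0.013), 'gripper_force': np.float64(54.987)}
handle 4942
[ 0.0454  0.0001 -0.0064] [ 0.0049 -0.0066] [0.0024 0.    ] 0.07503462094250722
sock 1105
[-0.0216  0.0001 -0.006 ] [-0.0298 -0.0122 -0.0086] [-0.0121  0.0128  0.0066]
```

View pics/w4.png

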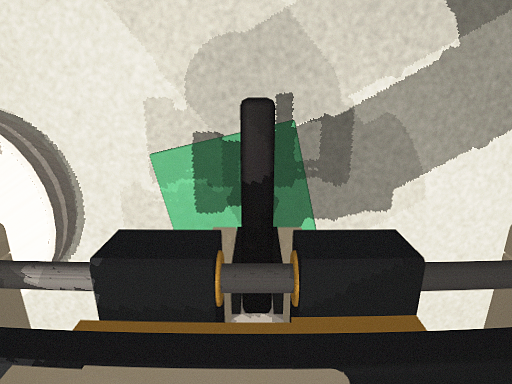

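The key is held level and straight, with the handle end 75 mm out. That puts the socket's axis 42.5 mm behind the TCP and the mouth 43.4 mm below it. I'll carry it above the nut at key yaw 74.

Call:
apply_moves(
  targets=[
    {"dp": [0,0,0.02],"yaw": 2},
    {"dp": [0.01,-0.028,0.02],"yaw": 7},
    {"dp": [0.022,-0.056,0.02],"yaw": 13},
    {"dp": [0.034,-0.088,0.02],"yaw": 19},
    {"dp": [0.046,-0.12,0.02],"yaw": 25},
    {"dp": [0.058,-0.152,0.02],"yaw": 31},
    {"dp": [0.07,-0.184,0.02],"yaw": 37},
    {"dp": [0.082,-0.216,0.02],"yaw": 43},
    {"dp": [0.094,-0.248,0.02],"yaw": 48},
    {"dp": [0.106,-0.275,0.02],"yaw": 52},
    {"dp": [0.111,-0.288,0.015],"yaw": 52.9},
    {"dp": [0.111,-0.288,0.015],"yaw": 52.9},
    {"dp": [0.111,-0.288,0.015],"yaw": 52.9},
    {"dp": [0.111,-0.288,0.015],"yaw": 52.9},
  ],
)

```text
time_s: 7.27
tcp_pos: [0.5394, -0.0655, 0.1809]
eef_rot: [179.8, -0.1, -106.0]
contact_force: [0.4, 1.1, -2.2]
gripper_width: 0.0135
gripper_force: 55.0
```

```bash
cat > st.py <<'E'
from h import *
C=np.array([.552,-.0248])
def st(off=.0424):
    s=get_state(); t=s['tcp_pos']; y=np.radians(s['eef_rot'][2]); ax=t[:2]-off*np.array([np.cos(y),np.sin(y)])
    F=np.array(s['contact_force']);M=np.array(s['moment']); r=t[:2]-C
    print('t %.2f tcp'%s['time_s'],t.round(4),'keyyaw %.2f'%(s['eef_rot'][2]+180),'axis',ax.round(4),'err mm',((ax-C)*1000).round(2),'mouth z %.4f'%(t[2]-.0434))
    print(' F',F.round(2),'M',M.round(3),'tau(F) %.3f tau %.3f'%(r[0]*F[1]-r[1]*F[0],r[0]*F[1]-r[1]*F[0]+M[2]),'grip',s['gripper_width'],s['eef_rot'].round(2),'j',s['joints'].round(1))
st()
E
python3 st.py
python3 - <<'E'
from h import *
c=cams.capture('scene'); save({'image':cv2.resize(c['image'][120:240,220:360],None,fx=5,fy=5,interpolation=cv2.INTER_CUBIC)},'s1.png')
E
```

```text
t 7.27 tcp [ 0.5394 -0.0655  0.1809] keyyaw 73.96 axis [ 0.5511 -0.0248] err mm [-0.91  0.02] mouth z 0.1375
 F [ 0.36  1.08 -2.16] M [-0.028  0.121  0.067] tau(F) 0.001 tau 0.068 grip 0.01347140591702003 [ 1.7984e+02 -7.0000e-02 -1.0604e+02] j [ 13.7  11.5 -21.3  -0.  -57.4 -29.8]
```

Call:
apply_moves(
  targets=[
    {"dp": [0.001,0,-0.015],"yaw": 0},
    {"dp": [0.001,0,-0.035],"yaw": 0},
    {"dp": [0.001,0,-0.05],"yaw": 0},
    {"dp": [0.001,0,-0.058],"yaw": 0},
    {"dp": [0.001,0,-0.058],"yaw": 0},
    {"dp": [0.001,0,-0.058],"yaw": 0},
  ],
)

```text
time_s: 7.82
tcp_pos: [0.5414, -0.0651, 0.1248]
eef_rot: [180.0, -0.0, -105.9]
contact_force: [0.8, 0.4, -2.9]
gripper_width: 0.0137
gripper_force: 55.0
```

```bash
python3 st.py
```

```text
t 7.82 tcp [ 0.5414 -0.0651  0.1248] keyyaw 74.07 axis [ 0.553  -0.0243] err mm [1.   0.48] mouth z 0.0814
 F [ 0.81  0.42 -2.94] M [-0.075  0.045 -0.012] tau(F) 0.028 tau 0.016 grip 0.013732181499846128 [ 1.7999e+02 -2.0000e-02 -1.0593e+02] j [ 13.7  15.  -25.1   0.  -49.9 -29.7]
```

Call:
apply_moves(
  targets=[
    {"dp": [-0.0005,0,-0.006],"yaw": 0},
    {"dp": [-0.0005,0,-0.009],"yaw": 0},
    {"dp": [-0.0005,0,-0.012],"yaw": 0},
    {"dp": [-0.0005,0,-0.015],"yaw": 0},
    {"dp": [-0.0005,0,-0.017],"yaw": 0},
    {"dp": [-0.0005,0,-0.017],"yaw": 0},
  ],
)

```text
time_s: 8.32
tcp_pos: [0.5406, -0.0657, 0.1071]
eef_rot: [180.0, -0.0, -106.0]
contact_force: [0.4, 0.8, -2.4]
gripper_width: 0.0138
gripper_force: 55.0
```

```bash
python3 st.py
```

```text
t 8.32 tcp [ 0.5406 -0.0657  0.1071] keyyaw 74.00 axis [ 0.5523 -0.0249] err mm [ 0.26 -0.13] mouth z 0.0637
 F [ 0.39  0.85 -2.45] M [-0.105  0.123 -0.019] tau(F) 0.006 tau -0.013 grip 0.01375021955355659 [ 1.7997e+02 -2.0000e-02 -1.0600e+02] j [ 13.7  16.2 -26.3  -0.  -47.5 -29.7]
```

Call:
apply_moves(
  targets=[
    {"dp": [0,0,-0.004],"yaw": 0},
    {"dp": [0,0,-0.008],"yaw": 0},
    {"dp": [0,0,-0.011],"yaw": 0},
    {"dp": [0,0,-0.013],"yaw": 0},
    {"dp": [0,0,-0.0135],"yaw": 0},
    {"dp": [0,0,-0.0135],"yaw": 0},
  ],
)

```text
time_s: 8.82
tcp_pos: [0.5407, -0.0657, 0.0939]
eef_rot: [180.0, -0.0, -106.0]
contact_force: [-0.4, -0.3, -1.6]
gripper_width: 0.0136
gripper_force: 55.0
```

```bash
python3 st.py
```

```text
t 8.82 tcp [ 0.5407 -0.0657  0.0939] keyyaw 74.01 axis [ 0.5524 -0.0249] err mm [ 0.42 -0.1 ] mouth z 0.0505
 F [-0.36 -0.3  -1.58] M [-0.059  0.086  0.   ] tau(F) -0.011 tau -0.011 grip 0.013605625098483124 [ 1.7998e+02 -1.0000e-02 -1.0599e+02] j [ 13.7  17.2 -27.1   0.  -45.8 -29.7]
```

Fully engaged with no side force. Next I'll compute the arc for the swing.

```bash
cat > arc.py <<'E'
import sys,json,numpy as np
a,b,n,dz=float(sys.argv[1]),float(sys.argv[2]),int(sys.argv[3]),float(sys.argv[4])
R=.0424; f=np.radians; o=[]
for p in np.linspace(a,b,n+1)[1:]:
    o.append('{"dp": [%.4f, %.4f, %.4f], "yaw": %.1f}'%(R*(np.cos(f(a))-np.cos(f(p))),R*(np.sin(f(a))-np.sin(f(p))),dz,p-a))
print('['+', '.join(o)+']')
E
python3 arc.py 74 6 17 -0.001
```

```text
[{"dp": [-0.0028, 0.0009, -0.0010], "yaw": -4.0}, {"dp": [-0.0056, 0.0020, -0.0010], "yaw": -8.0}, {"dp": [-0.0082, 0.0033, -0.0010], "yaw": -12.0}, {"dp": [-0.0108, 0.0048, -0.0010], "yaw": -16.0}, {"dp": [-0.0132, 0.0065, -0.0010], "yaw": -20.0}, {"dp": [-0.0156, 0.0083, -0.0010], "yaw": -24.0}, {"dp": [-0.0178, 0.0103, -0.0010], "yaw": -28.0}, {"dp": [-0.0198, 0.0124, -0.0010], "yaw": -32.0}, {"dp": [-0.0217, 0.0147, -0.0010], "yaw": -36.0}, {"dp": [-0.0235, 0.0170, -0.0010], "yaw": -40.0}, {"dp": [-0.0250, 0.0196, -0.0010], "yaw": -44.0}, {"dp": [-0.0264, 0.0222, -0.0010], "yaw": -48.0}, {"dp": [-0.0276, 0.0249, -0.0010], "yaw": -52.0}, {"dp": [-0.0286, 0.0277, -0.0010], "yaw": -56.0}, {"dp": [-0.0295, 0.0305, -0.0010], "yaw": -60.0}, {"dp": [-0.0301, 0.0334, -0.0010], "yaw": -64.0}, {"dp": [-0.0305, 0.0363, -0.0010], "yaw": -68.0}]
```

Call:
apply_moves(
  targets=[
    {"dp": [-0.0014,0.0004,-0.001],"yaw": -2.0},
    {"dp": [-0.0028,0.0009,-0.001],"yaw": -4.0},
    {"dp": [-0.0056,0.002,-0.001],"yaw": -8.0},
    {"dp": [-0.0082,0.0033,-0.001],"yaw": -12.0},
    {"dp": [-0.0108,0.0048,-0.001],"yaw": -16.0},
    {"dp": [-0.0132,0.0065,-0.001],"yaw": -20.0},
    {"dp": [-0.0156,0.0083,-0.001],"yaw": -24.0},
    {"dp": [-0.0178,0.0103,-0.001],"yaw": -28.0},
    {"dp": [-0.0178,0.0103,-0.001],"yaw": -28.0},
  ],
)

```text
time_s: 9.57
tcp_pos: [0.5224, -0.0554, 0.0935]
eef_rot: [180.0, -0.0, -134.1]
contact_force: [-3.1, -2.2, 2.6]
gripper_width: 0.0136
gripper_force: 55.0
```

```bash
python3 st.py; python3 arc.py 46 6 10 0
```

```text
t 9.57 tcp [ 0.5224 -0.0554  0.0935] keyyaw 45.86 axis [ 0.552 -0.025] err mm [-0.05 -0.22] mouth z 0.0501
 F [-3.09 -2.24  2.59] M [-0.648  1.241  0.102] tau(F) -0.029 tau 0.073 grip 0.013581295811831262 [ 1.8000e+02 -3.0000e-02 -1.3414e+02] j [ 15.4  15.6 -29.5   0.  -44.9 -59.5]
[{"dp": [-0.0021, 0.0021, 0.0000], "yaw": -4.0}, {"dp": [-0.0040, 0.0044, 0.0000], "yaw": -8.0}, {"dp": [-0.0057, 0.0068, 0.0000], "yaw": -12.0}, {"dp": [-0.0073, 0.0093, 0.0000], "yaw": -16.0}, {"dp": [-0.0087, 0.0119, 0.0000], "yaw": -20.0}, {"dp": [-0.0099, 0.0146, 0.0000], "yaw": -24.0}, {"dp": [-0.0109, 0.0174, 0.0000], "yaw": -28.0}, {"dp": [-0.0117, 0.0202, 0.0000], "yaw": -32.0}, {"dp": [-0.0123, 0.0231, 0.0000], "yaw": -36.0}, {"dp": [-0.0127, 0.0261, 0.0000], "yaw": -40.0}]
```

Call:
apply_moves(
  targets=[
    {"dp": [-0.0021,0.0021,0],"yaw": -4.0},
    {"dp": [-0.004,0.0044,0],"yaw": -8.0},
    {"dp": [-0.0057,0.0068,0],"yaw": -12.0},
    {"dp": [-0.0073,0.0093,0],"yaw": -16.0},
    {"dp": [-0.0087,0.0119,0],"yaw": -20.0},
    {"dp": [-0.0099,0.0146,0],"yaw": -24.0},
    {"dp": [-0.0109,0.0174,0],"yaw": -28.0},
    {"dp": [-0.0117,0.0202,0],"yaw": -32.0},
    {"dp": [-0.0123,0.0231,0],"yaw": -36.0},
    {"dp": [-0.0127,0.0261,0],"yaw": -40.0},
    {"dp": [-0.0127,0.0261,0],"yaw": -40.0},
    {"dp": [-0.0127,0.0261,0],"yaw": -40.0},
  ],
)

```text
time_s: 10.57
tcp_pos: [0.5097, -0.0292, 0.0935]
eef_rot: [-180.0, -0.1, -173.8]
contact_force: [-6.0, 0.9, 6.1]
gripper_width: 0.0139
gripper_force: 55.0
```

```bash
python3 st.py
```

```text
t 10.57 tcp [ 0.5097 -0.0292  0.0935] keyyaw 6.16 axis [ 0.5519 -0.0247] err mm [-0.14  0.12] mouth z 0.0501
 F [-6.01  0.87  6.06] M [ 0.286  1.981 -0.022] tau(F) -0.063 tau -0.085 grip 0.013920734951044272 [-1.8000e+02 -6.0000e-02 -1.7384e+02] j [  18.8   14.4  -31.3   -0.   -44.3 -102.6]
```

```bash
python3 arc.py 6 74 12 0.03; sed -i 's/R=.0424/R=.0430/' arc.py; python3 arc.py 74 6 17 0
```

```text
[{"dp": [0.0006, -0.0041, 0.0300], "yaw": 5.7}, {"dp": [0.0017, -0.0082, 0.0300], "yaw": 11.3}, {"dp": [0.0031, -0.0121, 0.0300], "yaw": 17.0}, {"dp": [0.0050, -0.0159, 0.0300], "yaw": 22.7}, {"dp": [0.0072, -0.0195, 0.0300], "yaw": 28.3}, {"dp": [0.0097, -0.0228, 0.0300], "yaw": 34.0}, {"dp": [0.0125, -0.0259, 0.0300], "yaw": 39.7}, {"dp": [0.0157, -0.0287, 0.0300], "yaw": 45.3}, {"dp": [0.0191, -0.0311, 0.0300], "yaw": 51.0}, {"dp": [0.0227, -0.0332, 0.0300], "yaw": 56.7}, {"dp": [0.0265, -0.0350, 0.0300], "yaw": 62.3}, {"dp": [0.0305, -0.0363, 0.0300], "yaw": 68.0}]
[{"dp": [-0.0029, 0.0009, 0.0000], "yaw": -4.0}, {"dp": [-0.0056, 0.0021, 0.0000], "yaw": -8.0}, {"dp": [-0.0083, 0.0034, 0.0000], "yaw": -12.0}, {"dp": [-0.0109, 0.0049, 0.0000], "yaw": -16.0}, {"dp": [-0.0134, 0.0065, 0.0000], "yaw": -20.0}, {"dp": [-0.0158, 0.0084, 0.0000], "yaw": -24.0}, {"dp": [-0.0180, 0.0104, 0.0000], "yaw": -28.0}, {"dp": [-0.0201, 0.0126, 0.0000], "yaw": -32.0}, {"dp": [-0.0220, 0.0149, 0.0000], "yaw": -36.0}, {"dp": [-0.0238, 0.0173, 0.0000], "yaw": -40.0}, {"dp": [-0.0254, 0.0198, 0.0000], "yaw": -44.0}, {"dp": [-0.0268, 0.0225, 0.0000], "yaw": -48.0}, {"dp": [-0.0280, 0.0252, 0.0000], "yaw": -52.0}, {"dp": [-0.0290, 0.0280, 0.0000], "yaw": -56.0}, {"dp": [-0.0299, 0.0309, 0.0000], "yaw": -60.0}, {"dp": [-0.0305, 0.0339, 0.0000], "yaw": -64.0}, {"dp": [-0.0309, 0.0368, 0.0000], "yaw": -68.0}]
```

Call:
apply_moves(
  targets=[
    {"dp": [0.0002,-0.0028,0],"yaw": 4},
    {"dp": [0.0002,-0.0028,0.004],"yaw": 4},
    {"dp": [0.0002,-0.0028,0.012],"yaw": 4},
    {"dp": [0.0002,-0.0028,0.022],"yaw": 4},
    {"dp": [0.0002,-0.0028,0.031],"yaw": 4},
    {"dp": [0.0002,-0.0028,0.031],"yaw": 4},
    {"dp": [0.0017,-0.0082,0.031],"yaw": 11},
    {"dp": [0.0031,-0.0121,0.031],"yaw": 17},
    {"dp": [0.005,-0.0159,0.031],"yaw": 22.7},
    {"dp": [0.0072,-0.0195,0.031],"yaw": 28.3},
    {"dp": [0.0097,-0.0228,0.031],"yaw": 34},
    {"dp": [0.0125,-0.0259,0.031],"yaw": 39.7},
    {"dp": [0.0157,-0.0287,0.031],"yaw": 45.3},
    {"dp": [0.0191,-0.0311,0.031],"yaw": 51},
    {"dp": [0.0227,-0.0332,0.031],"yaw": 56.7},
    {"dp": [0.0265,-0.035,0.031],"yaw": 62.3},
    {"dp": [0.0302,-0.0365,0.031],"yaw": 68},
    {"dp": [0.0302,-0.0365,0.031],"yaw": 68},
    {"dp": [0.0302,-0.0365,0.031],"yaw": 68},
  ],
)

```text
time_s: 12.15
tcp_pos: [0.5405, -0.0657, 0.1241]
eef_rot: [-180.0, 0.0, -106.2]
contact_force: [0.0, 0.2, -2.4]
gripper_width: 0.0138
gripper_force: 55.0
```

```bash
sed -i 's/off=.0424/off=.0430/' st.py; python3 st.py; python3 - <<'E'
from key import *
c,s,L,h,k=where(); a=L[h]; print(np.polyfit(a[:,0],a[:,2],1).round(4),np.polyfit(a[:,0],a[:,1],1).round(4),a[:,0].max())
E
```

```text
t 12.15 tcp [ 0.5405 -0.0657  0.1241] keyyaw 73.81 axis [ 0.5525 -0.0244] err mm [0.53 0.37] mouth z 0.0807
 F [ 0.04  0.22 -2.36] M [-0.042  0.134 -0.054] tau(F) -0.001 tau -0.055 grip 0.01379001162755603 [-1.8000e+02  1.0000e-02 -1.0619e+02] j [ 13.7  15.  -25.3  -0.  -49.7 -29.9]
[ 0.003  -0.0065] [ 0.0033 -0.0002] 0.07471791181694483
```

Call:
apply_moves(
  targets=[
    {"dp": [-0.0003,-0.0003,-0.007],"yaw": 0},
    {"dp": [-0.0003,-0.0003,-0.011],"yaw": 0},
    {"dp": [-0.0003,-0.0003,-0.014],"yaw": 0},
    {"dp": [-0.0003,-0.0003,-0.017],"yaw": 0},
    {"dp": [-0.0003,-0.0003,-0.017],"yaw": 0},
  ],
)

```text
time_s: 12.62
tcp_pos: [0.5397, -0.066, 0.1062]
eef_rot: [179.9, -0.0, -106.0]
contact_force: [-0.5, 0.1, -2.2]
gripper_width: 0.0136
gripper_force: 55.0
```

```bash
python3 st.py
```

```text
t 12.62 tcp [ 0.5397 -0.066   0.1062] keyyaw 73.98 axis [ 0.5515 -0.0247] err mm [-0.47  0.11] mouth z 0.0628
 F [-0.48  0.12 -2.15] M [-0.03   0.058 -0.02 ] tau(F) -0.021 tau -0.041 grip 0.013550369638153922 [ 1.7993e+02 -3.0000e-02 -1.0602e+02] j [ 13.7  16.2 -26.4  -0.  -47.4 -29.7]
```

Call:
apply_moves(
  targets=[
    {"dp": [0,0,-0.006],"yaw": 0},
    {"dp": [0,0,-0.011],"yaw": 0},
    {"dp": [0,0,-0.0135],"yaw": 0},
    {"dp": [-0.0015,0.0005,-0.0135],"yaw": -2},
    {"dp": [-0.0029,0.0009,-0.0135],"yaw": -4},
    {"dp": [-0.0056,0.0021,-0.0135],"yaw": -8},
    {"dp": [-0.0083,0.0034,-0.0135],"yaw": -12},
    {"dp": [-0.0109,0.0049,-0.0135],"yaw": -16},
    {"dp": [-0.0134,0.0065,-0.0135],"yaw": -20},
    {"dp": [-0.0158,0.0084,-0.0135],"yaw": -24},
    {"dp": [-0.018,0.0104,-0.0135],"yaw": -28},
    {"dp": [-0.0201,0.0126,-0.0135],"yaw": -32},
    {"dp": [-0.022,0.0149,-0.0135],"yaw": -36},
    {"dp": [-0.0238,0.0173,-0.0135],"yaw": -40},
    {"dp": [-0.0254,0.0198,-0.0135],"yaw": -44},
  ],
)

```text
time_s: 13.87
tcp_pos: [0.5151, -0.0461, 0.0936]
eef_rot: [-180.0, 0.0, -150.2]
contact_force: [0.9, -0.8, -2.3]
gripper_width: 0.0136
gripper_force: 55.0
```

```bash
python3 st.py; python3 arc.py 30 6 12 0
```

```text
t 13.87 tcp [ 0.5151 -0.0461  0.0936] keyyaw 29.83 axis [ 0.5524 -0.0248] err mm [0.35 0.04] mouth z 0.0502
 F [ 0.89 -0.82 -2.28] M [-0.26  -0.277  0.135] tau(F) 0.049 tau 0.185 grip 0.013641333067125345 [-1.7998e+02  3.0000e-02 -1.5017e+02] j [ 16.7  14.9 -30.6   0.  -44.5 -76.8]
[{"dp": [-0.0007, 0.0013, 0.0000], "yaw": -2.0}, {"dp": [-0.0014, 0.0027, 0.0000], "yaw": -4.0}, {"dp": [-0.0020, 0.0040, 0.0000], "yaw": -6.0}, {"dp": [-0.0026, 0.0054, 0.0000], "yaw": -8.0}, {"dp": [-0.0032, 0.0068, 0.0000], "yaw": -10.0}, {"dp": [-0.0037, 0.0082, 0.0000], "yaw": -12.0}, {"dp": [-0.0041, 0.0096, 0.0000], "yaw": -14.0}, {"dp": [-0.0045, 0.0111, 0.0000], "yaw": -16.0}, {"dp": [-0.0048, 0.0126, 0.0000], "yaw": -18.0}, {"dp": [-0.0051, 0.0140, 0.0000], "yaw": -20.0}, {"dp": [-0.0053, 0.0155, 0.0000], "yaw": -22.0}, {"dp": [-0.0055, 0.0170, 0.0000], "yaw": -24.0}]
```

Call:
apply_moves(
  targets=[
    {"dp": [-0.0007,0.0013,-0.0005],"yaw": -2},
    {"dp": [-0.0014,0.0027,-0.0005],"yaw": -4},
    {"dp": [-0.002,0.004,-0.0005],"yaw": -6},
    {"dp": [-0.0026,0.0054,-0.0005],"yaw": -8},
    {"dp": [-0.0026,0.0054,-0.0005],"yaw": -8},
  ],
)

```text
time_s: 14.28
tcp_pos: [0.5124, -0.0408, 0.0935]
eef_rot: [-180.0, 0.0, -158.0]
contact_force: [-1.9, -0.1, 2.9]
gripper_width: 0.0135
gripper_force: 55.0
```

```bash
python3 st.py
```

```text
t 14.28 tcp [ 0.5124 -0.0408  0.0935] keyyaw 21.96 axis [ 0.5523 -0.0247] err mm [0.29 0.06] mouth z 0.0501
 F [-1.9  -0.14  2.94] M [-0.153  0.529  0.127] tau(F) -0.025 tau 0.102 grip 0.013493034220649533 [-1.7997e+02  3.0000e-02 -1.5804e+02] j [ 17.4  14.7 -31.    0.  -44.3 -85.4]
```

Seated (washer contact) and still running free. I'll continue in short steps.

Call:
apply_moves(
  targets=[
    {"dp": [-0.0006,0.0014,0],"yaw": -2},
    {"dp": [-0.0011,0.0028,0],"yaw": -4},
    {"dp": [-0.0015,0.0042,0],"yaw": -6},
    {"dp": [-0.0015,0.0042,0],"yaw": -6},
  ],
)

```text
time_s: 14.62
tcp_pos: [0.511, -0.0366, 0.0934]
eef_rot: [-180.0, 0.0, -164.0]
contact_force: [-0.5, -0.6, 4.3]
gripper_width: 0.0137
gripper_force: 55.0
```

```bash
python3 st.py
```

```text
t 14.62 tcp [ 0.511  -0.0366  0.0934] keyyaw 16.01 axis [ 0.5523 -0.0248] err mm [0.31 0.04] mouth z 0.0500
 F [-0.46 -0.57  4.33] M [-0.183  0.533  0.109] tau(F) 0.018 tau 0.127 grip 0.013720134942735109 [-1.7998e+02  3.0000e-02 -1.6399e+02] j [ 17.9  14.5 -31.2   0.  -44.3 -91.9]
```

Call:
apply_moves(
  targets=[
    {"dp": [-0.0004,0.0015,0],"yaw": -2},
    {"dp": [-0.0007,0.003,0],"yaw": -4},
    {"dp": [-0.0007,0.003,0],"yaw": -4},
  ],
)

```text
time_s: 14.87
tcp_pos: [0.5103, -0.0337, 0.0934]
eef_rot: [-180.0, 0.0, -167.9]
contact_force: [-1.1, -1.4, 5.6]
gripper_width: 0.0135
gripper_force: 55.0
```

```bash
python3 st.py
```

```text
t 14.87 tcp [ 0.5103 -0.0337  0.0934] keyyaw 12.05 axis [ 0.5523 -0.0247] err mm [0.32 0.1 ] mouth z 0.0500
 F [-1.06 -1.38  5.57] M [-0.399  0.625  0.106] tau(F) 0.048 tau 0.154 grip 0.013500718489275238 [-1.7998e+02  3.0000e-02 -1.6795e+02] j [ 18.3  14.5 -31.3   0.  -44.2 -96.2]
```

Call:
apply_moves(
  targets=[
    {"dp": [-0.0003,0.0015,0],"yaw": -2},
    {"dp": [-0.0005,0.003,0],"yaw": -4},
    {"dp": [-0.0005,0.003,0],"yaw": -4},
  ],
)

```text
time_s: 15.12
tcp_pos: [0.5097, -0.031, 0.0934]
eef_rot: [-180.0, 0.0, -171.9]
contact_force: [-2.0, -3.3, 6.5]
gripper_width: 0.0136
gripper_force: 55.1
```

```bash
python3 st.py
```

```text
t 15.12 tcp [ 0.5097 -0.031   0.0934] keyyaw 8.10 axis [ 0.5523 -0.0249] err mm [ 0.29 -0.1 ] mouth z 0.0500
 F [-2.01 -3.32  6.54] M [-1.213  0.49   0.329] tau(F) 0.128 tau 0.457 grip 0.013615139321749079 [-1.7996e+02  1.0000e-02 -1.7190e+02] j [ 1.860e+01  1.440e+01 -3.140e+01  1.000e-01 -4.420e+01 -1.006e+02]
```

Torque jumped to 0.46 at key yaw 8, so the bite begins here, too near the port to finish. I'll back off, lift and re-fit at +66.

```bash
python3 arc.py 8 74 11 0.0315
```

```text
[{"dp": [0.0009, -0.0044, 0.0315], "yaw": 6.0}, {"dp": [0.0022, -0.0087, 0.0315], "yaw": 12.0}, {"dp": [0.0039, -0.0129, 0.0315], "yaw": 18.0}, {"dp": [0.0061, -0.0168, 0.0315], "yaw": 24.0}, {"dp": [0.0087, -0.0205, 0.0315], "yaw": 30.0}, {"dp": [0.0116, -0.0239, 0.0315], "yaw": 36.0}, {"dp": [0.0149, -0.0270, 0.0315], "yaw": 42.0}, {"dp": [0.0185, -0.0297, 0.0315], "yaw": 48.0}, {"dp": [0.0224, -0.0320, 0.0315], "yaw": 54.0}, {"dp": [0.0265, -0.0339, 0.0315], "yaw": 60.0}, {"dp": [0.0307, -0.0353, 0.0315], "yaw": 66.0}]
```

Call:
apply_moves(
  targets=[
    {"dp": [0.0004,-0.0022,0],"yaw": 3},
    {"dp": [0.0009,-0.0044,0],"yaw": 6},
    {"dp": [0.0009,-0.0044,0.004],"yaw": 6},
    {"dp": [0.0009,-0.0044,0.014],"yaw": 6},
    {"dp": [0.0009,-0.0044,0.024],"yaw": 6},
    {"dp": [0.0009,-0.0044,0.0315],"yaw": 6},
    {"dp": [0.0009,-0.0044,0.0315],"yaw": 6},
    {"dp": [0.0022,-0.0087,0.0315],"yaw": 12},
    {"dp": [0.0039,-0.0129,0.0315],"yaw": 18},
    {"dp": [0.0061,-0.0168,0.0315],"yaw": 24},
    {"dp": [0.0087,-0.0205,0.0315],"yaw": 30},
    {"dp": [0.0116,-0.0239,0.0315],"yaw": 36},
    {"dp": [0.0149,-0.027,0.0315],"yaw": 42},
    {"dp": [0.0185,-0.0297,0.0315],"yaw": 48},
    {"dp": [0.0224,-0.032,0.0315],"yaw": 54},
    {"dp": [0.0265,-0.0339,0.0315],"yaw": 60},
    {"dp": [0.0305,-0.0352,0.0315],"yaw": 66},
    {"dp": [0.0305,-0.0352,0.0315],"yaw": 66},
    {"dp": [0.0305,-0.0352,0.0315],"yaw": 66},
  ],
)

```text
time_s: 16.7
tcp_pos: [0.5397, -0.0658, 0.1243]
eef_rot: [180.0, -0.0, -106.2]
contact_force: [-0.0, 0.7, -2.7]
gripper_width: 0.0133
gripper_force: 55.0
```

```bash
python3 st.py; python3 - <<'E'
from key import *
c,s,L,h,k=where(); a=L[h]; print(np.polyfit(a[:,0],a[:,2],1).round(4),np.polyfit(a[:,0],a[:,1],1).round(4),a[:,0].max())
E
```

```text
t 16.70 tcp [ 0.5397 -0.0658  0.1243] keyyaw 73.80 axis [ 0.5517 -0.0245] err mm [-0.31  0.25] mouth z 0.0809
 F [-0.04  0.68 -2.68] M [-0.035  0.171  0.008] tau(F) -0.010 tau -0.002 grip 0.013344596734588227 [ 1.7997e+02 -1.0000e-02 -1.0620e+02] j [ 13.7  15.  -25.3  -0.  -49.8 -29.9]
[ 0.0028 -0.0065] [ 0.0025 -0.0001] 0.07471771574308131
```

Call:
apply_moves(
  targets=[
    {"dp": [0,-0.0002,-0.007],"yaw": 0},
    {"dp": [0,-0.0002,-0.011],"yaw": 0},
    {"dp": [0,-0.0002,-0.014],"yaw": 0},
    {"dp": [0,-0.0002,-0.0175],"yaw": 0},
    {"dp": [0,-0.0002,-0.0175],"yaw": 0},
  ],
)

```text
time_s: 17.17
tcp_pos: [0.5398, -0.066, 0.1062]
eef_rot: [180.0, -0.0, -106.0]
contact_force: [1.0, 0.2, -2.4]
gripper_width: 0.0136
gripper_force: 55.0
```

```bash
python3 st.py; python3 arc.py 74 58 8 0; python3 arc.py 66 50 8 0
```

```text
t 17.17 tcp [ 0.5398 -0.066   0.1062] keyyaw 73.98 axis [ 0.5516 -0.0247] err mm [-0.35  0.14] mouth z 0.0628
 F [ 0.96  0.2  -2.36] M [ 0.023 -0.222 -0.031] tau(F) 0.037 tau 0.006 grip 0.013622706806568035 [ 1.7996e+02 -2.0000e-02 -1.0602e+02] j [ 13.7  16.2 -26.4  -0.  -47.4 -29.7]
[{"dp": [-0.0014, 0.0004, 0.0000], "yaw": -2.0}, {"dp": [-0.0029, 0.0009, 0.0000], "yaw": -4.0}, {"dp": [-0.0043, 0.0015, 0.0000], "yaw": -6.0}, {"dp": [-0.0056, 0.0021, 0.0000], "yaw": -8.0}, {"dp": [-0.0070, 0.0027, 0.0000], "yaw": -10.0}, {"dp": [-0.0083, 0.0034, 0.0000], "yaw": -12.0}, {"dp": [-0.0096, 0.0041, 0.0000], "yaw": -14.0}, {"dp": [-0.0109, 0.0049, 0.0000], "yaw": -16.0}]
[{"dp": [-0.0014, 0.0006, 0.0000], "yaw": -2.0}, {"dp": [-0.0027, 0.0013, 0.0000], "yaw": -4.0}, {"dp": [-0.0040, 0.0020, 0.0000], "yaw": -6.0}, {"dp": [-0.0053, 0.0028, 0.0000], "yaw": -8.0}, {"dp": [-0.0066, 0.0036, 0.0000], "yaw": -10.0}, {"dp": [-0.0078, 0.0045, 0.0000], "yaw": -12.0}, {"dp": [-0.0090, 0.0054, 0.0000], "yaw": -14.0}, {"dp": [-0.0102, 0.0063, 0.0000], "yaw": -16.0}]
```

Engaged. I'll seat the key and swing to about 68, where contact is expected, then step carefully.

Call:
apply_moves(
  targets=[
    {"dp": [0,0,-0.006],"yaw": 0},
    {"dp": [0,0,-0.011],"yaw": 0},
    {"dp": [0,0,-0.0135],"yaw": 0},
    {"dp": [0,0,-0.0138],"yaw": 0},
    {"dp": [-0.0014,0.0004,-0.0138],"yaw": -2},
    {"dp": [-0.0029,0.0009,-0.0138],"yaw": -4},
    {"dp": [-0.0043,0.0015,-0.0138],"yaw": -6},
    {"dp": [-0.0043,0.0015,-0.0138],"yaw": -6},
    {"dp": [-0.0043,0.0015,-0.0138],"yaw": -6},
  ],
)

```text
time_s: 17.92
tcp_pos: [0.5364, -0.0646, 0.0936]
eef_rot: [-179.9, 0.0, -111.9]
contact_force: [2.8, -2.5, -1.2]
gripper_width: 0.0136
gripper_force: 55.1
```

```bash
python3 st.py
```

```text
t 17.92 tcp [ 0.5364 -0.0646  0.0936] keyyaw 68.11 axis [ 0.5524 -0.0247] err mm [0.44 0.09] mouth z 0.0502
 F [ 2.77 -2.5  -1.22] M [-0.82  -0.679  0.347] tau(F) 0.149 tau 0.497 grip 0.013613622771135092 [-1.7993e+02  1.0000e-02 -1.1189e+02] j [ 13.9  16.8 -27.7   0.  -45.4 -35.9]
```

Call:
apply_moves(
  targets=[
    {"dp": [-0.0007,0.0003,0],"yaw": -1},
    {"dp": [-0.0013,0.0006,0],"yaw": -2},
    {"dp": [-0.0013,0.0006,0],"yaw": -2},
    {"dp": [-0.0013,0.0006,0],"yaw": -2},
  ],
)

```text
time_s: 18.25
tcp_pos: [0.535, -0.064, 0.0936]
eef_rot: [-179.9, 0.0, -114.0]
contact_force: [4.0, -4.2, 1.0]
gripper_width: 0.0136
gripper_force: 55.2
```

```bash
python3 st.py
```

```text
t 18.25 tcp [ 0.535  -0.064   0.0936] keyyaw 66.04 axis [ 0.5525 -0.0247] err mm [0.5  0.08] mouth z 0.0502
 F [ 4.01 -4.2   1.02] M [-1.37  -1.235  0.434] tau(F) 0.228 tau 0.663 grip 0.013568671722127022 [-1.7993e+02  2.0000e-02 -1.1396e+02] j [ 14.   16.7 -27.9   0.  -45.3 -38. ]
```

Call:
apply_moves(
  targets=[
    {"dp": [-0.0007,0.0003,0],"yaw": -1},
    {"dp": [-0.0014,0.0006,0],"yaw": -2},
    {"dp": [-0.0014,0.0006,0],"yaw": -2},
    {"dp": [-0.0014,0.0006,0],"yaw": -2},
  ],
)

```text
time_s: 18.58
tcp_pos: [0.5337, -0.0634, 0.0936]
eef_rot: [-179.9, 0.0, -116.0]
contact_force: [3.6, -3.6, 0.4]
gripper_width: 0.0135
gripper_force: 55.2
```

```bash
python3 st.py
```

```text
t 18.58 tcp [ 0.5337 -0.0634  0.0936] keyyaw 64.05 axis [ 0.5525 -0.0248] err mm [0.54 0.03] mouth z 0.0502
 F [ 3.59 -3.61  0.44] M [-1.424 -1.398  0.432] tau(F) 0.205 tau 0.637 grip 0.013543647386385745 [-1.7993e+02  2.0000e-02 -1.1595e+02] j [ 14.2  16.6 -28.1   0.  -45.3 -40.1]
```

Call:
apply_moves(
  targets=[
    {"dp": [-0.0007,0.0003,0],"yaw": -1},
    {"dp": [-0.0013,0.0007,0],"yaw": -2},
    {"dp": [-0.0013,0.0007,0],"yaw": -2},
    {"dp": [-0.0013,0.0007,0],"yaw": -2},
  ],
)

```text
time_s: 18.92
tcp_pos: [0.5325, -0.0628, 0.0936]
eef_rot: [-179.9, 0.0, -117.9]
contact_force: [3.9, -4.2, -0.2]
gripper_width: 0.0133
gripper_force: 55.3
```

```bash
python3 st.py
```

```text
t 18.92 tcp [ 0.5325 -0.0628  0.0936] keyyaw 62.05 axis [ 0.5526 -0.0248] err mm [0.63 0.02] mouth z 0.0502
 F [ 3.92 -4.19 -0.21] M [-1.63  -1.436  0.56 ] tau(F) 0.231 tau 0.790 grip 0.013344035241917919 [-1.7992e+02  2.0000e-02 -1.1795e+02] j [ 14.3  16.5 -28.2   0.1 -45.2 -42.2]
```

Call:
apply_moves(
  targets=[
    {"dp": [-0.0006,0.0004,0],"yaw": -1},
    {"dp": [-0.0009,0.0005,0],"yaw": -1.5},
    {"dp": [-0.0009,0.0005,0],"yaw": -1.5},
  ],
)

```text
time_s: 19.17
tcp_pos: [0.5316, -0.0623, 0.0936]
eef_rot: [-179.9, 0.0, -119.5]
contact_force: [3.8, -4.2, -0.3]
gripper_width: 0.0135
gripper_force: 55.4
```

```bash
python3 st.py
```

```text
t 19.17 tcp [ 0.5316 -0.0623  0.0936] keyyaw 60.53 axis [ 0.5527 -0.0249] err mm [ 0.71 -0.05] mouth z 0.0502
 F [ 3.81 -4.16 -0.34] M [-1.615 -1.422  0.682] tau(F) 0.228 tau 0.910 grip 0.01353747912605701 [-1.7992e+02  2.0000e-02 -1.1947e+02] j [ 14.3  16.4 -28.4   0.1 -45.2 -43.8]
```

Call:
apply_moves(
  targets=[
    {"dp": [0,0,0],"yaw": 0},
  ],
)

```text
time_s: 19.25
tcp_pos: [0.5316, -0.0623, 0.0936]
eef_rot: [-179.9, 0.0, -119.4]
contact_force: [4.0, -4.5, 0.3]
gripper_width: 0.0133
gripper_force: 55.4
```

```bash
python3 st.py;python3 - <<'E'
from key import *
c,s,L,h,k=where(); a=L[h]; print(np.polyfit(a[:,0],a[:,2],1).round(4),np.polyfit(a[:,0],a[:,1],1).round(4),a[:,0].max())
E
python3 st.py
```

```text
t 19.25 tcp [ 0.5316 -0.0623  0.0936] keyyaw 60.57 axis [ 0.5527 -0.0248] err mm [ 0.68 -0.03] mouth z 0.0502
 F [ 3.98 -4.53  0.28] M [-1.603 -1.419  0.687] tau(F) 0.242 tau 0.929 grip 0.01334875369719136 [-1.7992e+02  2.0000e-02 -1.1943e+02] j [ 14.3  16.4 -28.4   0.1 -45.2 -43.8]
[ 0.0058 -0.0066] [-0.0151 -0.0001] 0.07497815302093104
t 19.30 tcp [ 0.5316 -0.0623  0.0936] keyyaw 60.57 axis [ 0.5527 -0.0248] err mm [ 0.69 -0.02] mouth z 0.0502
 F [ 3.56 -4.57  0.04] M [-1.615 -1.402  0.61 ] tau(F) 0.227 tau 0.836 grip 0.013939479766603752 [-1.7992e+02  2.0000e-02 -1.1943e+02] j [ 14.3  16.4 -28.4   0.1 -45.2 -43.8]
```

The readings are 0.91, 0.93 and 0.84, a mean of about 0.89 N m, so I stop here. I'll back off within the play, then lift straight up.

Call:
apply_moves(
  targets=[
    {"dp": [0.0014,-0.0006,0],"yaw": 2},
    {"dp": [0.0027,-0.0012,0],"yaw": 4},
    {"dp": [0.0047,-0.0023,0],"yaw": 7},
    {"dp": [0.0047,-0.0023,0],"yaw": 7},
    {"dp": [0.0047,-0.0023,0],"yaw": 7},
  ],
)

```text
time_s: 19.72
tcp_pos: [0.5354, -0.0643, 0.0934]
eef_rot: [180.0, 0.0, -112.6]
contact_force: [-0.4, -0.6, 4.7]
gripper_width: 0.0135
gripper_force: 55.0
```

```bash
python3 st.py
```

```text
t 19.72 tcp [ 0.5354 -0.0643  0.0934] keyyaw 67.40 axis [ 0.5519 -0.0246] err mm [-0.1   0.16] mouth z 0.0500
 F [-0.4  -0.6   4.65] M [-0.153  0.062  0.041] tau(F) -0.006 tau 0.035 grip 0.013513888530617175 [ 1.7999e+02  1.0000e-02 -1.1260e+02] j [ 14.   16.8 -27.8  -0.  -45.4 -36.6]
```

Call:
apply_moves(
  targets=[
    {"dp": [0,0,0.003],"yaw": 0},
    {"dp": [0,0,0.01],"yaw": 0},
    {"dp": [0,0,0.02],"yaw": 0},
    {"dp": [0,0,0.035],"yaw": 0},
    {"dp": [0,0,0.06],"yaw": 0},
    {"dp": [0,0,0.085],"yaw": 0},
    {"dp": [0,0,0.1],"yaw": 0},
    {"dp": [0,0,0.1],"yaw": 0},
    {"dp": [0,0,0.1],"yaw": 0},
  ],
)

```text
time_s: 20.47
tcp_pos: [0.5351, -0.0643, 0.1941]
eef_rot: [-180.0, 0.1, -112.5]
contact_force: [-0.2, 0.2, -3.7]
gripper_width: 0.0137
gripper_force: 55.0
```

```bash
python3 st.py;python3 - <<'E'
from key import *
c,s,L,h,k=where(); a=L[h]; print(np.polyfit(a[:,0],a[:,2],1).round(4),np.polyfit(a[:,0],a[:,1],1).round(4),a[:,0].max())
E
```

```text
t 20.47 tcp [ 0.5351 -0.0643  0.1941] keyyaw 67.48 axis [ 0.5515 -0.0246] err mm [-0.47  0.23] mouth z 0.1507
 F [-0.19  0.15 -3.66] M [-0.078  0.124 -0.036] tau(F) -0.010 tau -0.046 grip 0.01368380835050254 [-1.7997e+02  6.0000e-02 -1.1252e+02] j [ 14.   10.3 -21.   -0.  -58.7 -36.5]
[ 0.0008 -0.0064] [ 0.0027 -0.0001] 0.07472431369434328
```

The key is unloaded and straight in the pads again. I'll carry it back to its original spot on the mat.

Call:
apply_moves(
  targets=[
    {"dp": [-0.006,0.016,0],"yaw": -3},
    {"dp": [-0.017,0.046,0],"yaw": -8},
    {"dp": [-0.029,0.078,0],"yaw": -13},
    {"dp": [-0.041,0.11,0],"yaw": -18},
    {"dp": [-0.053,0.142,0],"yaw": -23},
    {"dp": [-0.065,0.174,0],"yaw": -28},
    {"dp": [-0.077,0.206,0],"yaw": -33},
    {"dp": [-0.088,0.238,0],"yaw": -38},
    {"dp": [-0.099,0.268,-0.01],"yaw": -43},
    {"dp": [-0.106,0.286,-0.035],"yaw": -46.4},
    {"dp": [-0.106,0.286,-0.065],"yaw": -46.4},
    {"dp": [-0.106,0.286,-0.095],"yaw": -46.4},
    {"dp": [-0.106,0.286,-0.12],"yaw": -46.4},
    {"dp": [-0.106,0.286,-0.135],"yaw": -46.4},
    {"dp": [-0.106,0.286,-0.14],"yaw": -46.4},
    {"dp": [-0.106,0.286,-0.14],"yaw": -46.4},
    {"dp": [-0.106,0.286,-0.14],"yaw": -46.4},
  ],
)

```text
time_s: 21.93
tcp_pos: [0.4294, 0.2213, 0.0532]
eef_rot: [-180.0, -0.1, -158.9]
contact_force: [0.1, -0.2, -2.1]
gripper_width: 0.0136
gripper_force: 55.0
```

```bash
python3 st.py
```

```text
t 21.93 tcp [0.4294 0.2213 0.0532] keyyaw 21.11 axis [0.4695 0.2368] err mm [-82.48 261.63] mouth z 0.0098
 F [ 0.13 -0.19 -2.09] M [-0.026  0.08   0.008] tau(F) -0.008 tau 0.001 grip 0.013643389770313338 [-1.7996e+02 -6.0000e-02 -1.5889e+02] j [  50.7   15.7  -37.     0.   -37.4 -119.6]
```

Call:
apply_moves(
  targets=[
    {"dp": [0,0,-0.002],"yaw": 0},
    {"dp": [0,0,-0.004],"yaw": 0},
    {"dp": [0,0,-0.0055],"yaw": 0},
    {"dp": [0,0,-0.006],"yaw": 0},
    {"dp": [0,0,-0.006],"yaw": 0},
    {"dp": [0,0,-0.006],"yaw": 0},
  ],
)

```text
time_s: 22.43
tcp_pos: [0.4296, 0.2217, 0.0476]
eef_rot: [180.0, 0.0, -158.9]
contact_force: [-0.8, 0.2, -0.1]
gripper_width: 0.0136
gripper_force: 55.0
```

```bash
python3 st.py
```

```text
t 22.43 tcp [0.4296 0.2217 0.0476] keyyaw 21.11 axis [0.4697 0.2372] err mm [-82.26 261.99] mouth z 0.0042
 F [-0.8   0.23 -0.09] M [ 0.017  0.208 -0.015] tau(F) 0.168 tau 0.154 grip 0.013647451120317908 [ 1.7999e+02  3.0000e-02 -1.5889e+02] j [  50.7   16.2  -37.3    0.   -36.4 -119.6]
```

Call:
apply_moves(
  targets=[
    {"dp": [0,0,-0.0003],"yaw": 0},
    {"dp": [0,0,-0.0003],"yaw": 0},
    {"dp": [0,0,-0.0003],"yaw": 0},
    {"dp": [0,0,-0.0003],"yaw": 0},
    {"dp": [0,0,-0.0003],"yaw": 0},
    {"dp": [0,0,-0.0003],"yaw": 0},
    {"dp": [0,0,-0.0003],"yaw": 0},
    {"dp": [0,0,-0.0003],"yaw": 0},
    {"dp": [0,0,-0.0003],"yaw": 0},
    {"dp": [0,0,-0.0003],"yaw": 0},
    {"dp": [0,0,-0.0003],"yaw": 0},
    {"dp": [0,0,-0.0003],"yaw": 0},
  ],
  grip=-1,
)

```text
time_s: 23.43
tcp_pos: [0.4295, 0.2216, 0.0469]
eef_rot: [-180.0, -0.0, -158.9]
contact_force: [0.4, 0.4, 0.3]
gripper_width: 0.0854
gripper_force: 0.0
```

Call:
apply_moves(
  targets=[
    {"dp": [0,0,0.01],"yaw": 0},
    {"dp": [0,0,0.03],"yaw": 0},
    {"dp": [0,0,0.06],"yaw": 0},
    {"dp": [0,0,0.09],"yaw": 0},
    {"dp": [0,0,0.12],"yaw": 0},
    {"dp": [0.015,0.005,0.15],"yaw": 0},
    {"dp": [0.028,0.01,0.156],"yaw": 0},
    {"dp": [0.028,0.01,0.156],"yaw": 0},
    {"dp": [0.028,0.01,0.156],"yaw": 0},
  ],
)

```text
time_s: 24.18
tcp_pos: [0.4577, 0.2317, 0.203]
eef_rot: [180.0, 0.0, -158.9]
contact_force: [-0.1, -0.4, -0.1]
gripper_width: 0.0874
gripper_force: 0.0
```

```bash
python3 - <<'E'
from h import *
c,s=wrist(); save(c,'w9.png'); print(s['time_s'],s['tcp_pos'],s['gripper_width'],s['contact_force'])
P,u,v=cloud(c); hsv=cv2.cvtColor(c['image'],cv2.COLOR_RGB2HSV)[v,u]
m=(np.hypot(P[:,0]-.45,P[:,1]-.228)<.13)&(P[:,2]>.045)&(P[:,2]<.07)
h=P[m&(hsv[:,2]<60)]; print(h.mean(0).round(4),h[:,2].std().round(4))
q=P[m&(hsv[:,2]>=60)&(np.hypot(P[:,0]-.469,P[:,1]-.237)<.035)]; print(q.mean(0).round(4),q[:,2].std())
E
```

```text
24.1833 [0.45768273 0.23167212 0.20303054] 0.087390550849251 [-0.10222304 -0.38599893 -0.14546017]
[0.4042 0.212  0.0538] 0.0009
[0.4689 0.2367 0.054 ] 0.0012874126635740789
```

View pics/w9.png

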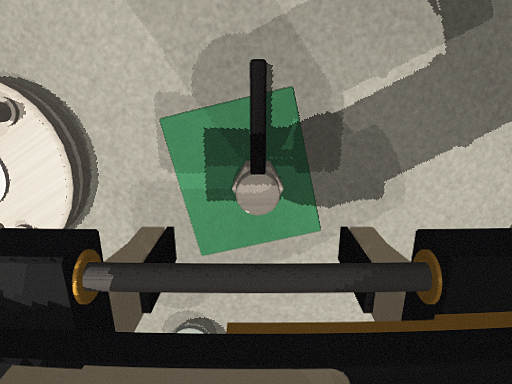

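The key stands upright on the mat, with its socket at (258,190) and level tops at 0.054 m, and the gripper is open and clear of it. Handing in.

```bash
python3 -c "
from plant import r
print(r.close_job())"
```

```text
the job is handed in; nothing more can be done
None
```

The nut is tightened to about 0.89 N m (mean of three readings, 0.84–0.93) in three fitted swings, the key is back upright on the green mat with the gripper clear, and the job was handed in at about 24 s; I kept the arm clear of the flask, jar and beaker but took no final picture of them.

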